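# Box up the finished silver

## Task

Box up the finished silver order: put the bangle, the napkin ring, the candlestick and the pillbox each into the open gift box whose insert is cut to its shape, the same way up as it is now and sitting level, right down in the cut-out, the candlestick and the pillbox square with theirs. Set them down, do not drop them, and do not shift the loupe or the little paste jar that stand among them.

Things in the scene. Friction and masses are not known exactly. Their poses are not given: they have to be found in the camera images.
- bangle: broad silver bangle lying flat: a plain ring, 64 mm outside diameter, 58 mm inside, wall 3 mm, 24 mm high, about 0.1 kg. Origin: centre of the ring at its underside; z up along its axis. Grasp it across the outside near the top; in its box the upper 15 mm stand clear of the rim. Pieces and boxes stand mixed on one flat bench top.
- napkin_ring: silver napkin ring standing on end: a tube, 42 mm outside diameter (beaded rims up to 44), 36 mm inside, 34 mm high, about 0.06 kg. Origin: centre at its underside; z up along its axis.
- candlestick: dwarf silver candlestick standing upright: square foot 50 x 50 x 8 mm, thin stem, and on it a round candle socket 29 mm in diameter (a 32 mm collar at its lower end) from 33 to 62 mm above the underside, easily grasped; about 0.18 kg. Origin: centre of the underside; x and y along the sides of the foot, z up.
- pillbox: oblong silver pillbox, closed and solid, lying on its base: 68 mm (x) x 34 mm (y) x 26 mm high, about 0.09 kg. Origin: centre of the underside; x along the long side, y across, z up. Grasp it across the 34 mm.
- bangle_giftbox: fixed lidless white card gift box, 106 x 106 mm, walls 2 mm, rim 24 mm high; grey foam insert, top 23 mm high, with a central black-lined cut-out 8 mm deep (floor 15 mm high): a round well 82 mm across that has a round cushion, 38 mm across and flush with the insert, in its middle: the bangle goes round the cushion. Origin: centre of underside; x, y along the sides, z up; yaw within 0.25 rad.
- napkin_giftbox: fixed lidless white card gift box, 106 x 106 mm, walls 2 mm, rim 24 mm high; grey foam insert, top 23 mm high, with a central black-lined cut-out 8 mm deep (floor 15 mm high): a plain round well 60 mm across, for the napkin ring standing on end. Origin: centre of underside; x, y along the sides, z up; yaw within 0.25 rad.
- candle_giftbox: fixed lidless white card gift box, 106 x 106 mm, walls 2 mm, rim 24 mm high; grey foam insert, top 23 mm high, with a central black-lined cut-out 8 mm deep (floor 15 mm high): a square well 66 x 66 mm, sides along x and y, for the candlestick's foot, upright. Origin: centre of underside; x, y along the sides, z up; yaw within 0.25 rad.
- pillbox_giftbox: fixed lidless white card gift box, 106 x 106 mm, walls 2 mm, rim 24 mm high; grey foam insert, top 23 mm high, with a central black-lined cut-out 8 mm deep (floor 15 mm high): an oblong well, 84 mm along x, 50 mm along y, for the pillbox, long side along x. Origin: centre of underside; x, y along the sides, z up; yaw within 0.25 rad.
- loupe: black eye loupe standing between the boxes and pieces, a cone 28 mm wide at the foot and 22 mm high, loose, 0.03 kg; a bystander, to be left where it is. Origin: centre of the underside.
- paste_jar: small amber jar of polishing paste with a steel lid, 29 mm wide and 24 mm high, loose, 0.04 kg; a bystander, to be left where it is. Origin: centre of the underside. A 30 mm cake of beeswax, 13 mm high, lies in a like gap; tools lie round the bench's edge. A piece carried with its underside 80 mm above the bench clears all between.
There are look-alikes about, which are no part of the job. What is shaped like the candlestick but blue or turquoise is not meant.

How it is judged:
At the end, for the whole second after the job is handed in: Each piece in its own box: centre within 12 mm of the box's, underside 11 to 19 mm above the box's (cut-out floor at 15), upright within 0.12 rad, at rest; candlestick and pillbox within 0.28 rad of square with the cut-out; loupe and jar within 20 mm of where they were (horizontal distance between bangle and bangle_giftbox below 0.012 m and z of bangle in the frame of bangle_giftbox between 0.011 and 0.019 m and angle between each of bangle, napkin_ring, candlestick, pillbox's own z axis and vertical below 0.12 rad and linear speed of each of bangle, napkin_ring, candlestick, pillbox below 0.02 m/s and angular speed of each of bangle, napkin_ring, candlestick, pillbox below 0.2 rad/s and horizontal distance between napkin_ring and napkin_giftbox below 0.012 m and z of napkin_ring in the frame of napkin_giftbox between 0.011 and 0.019 m and horizontal distance between candlestick and candle_giftbox below 0.012 m and z of candlestick in the frame of candle_giftbox between 0.011 and 0.019 m and horizontal distance between pillbox and pillbox_giftbox below 0.012 m and z of pillbox in the frame of pillbox_giftbox between 0.011 and 0.019 m and (angle between the x axis of candlestick and the x axis of candle_giftbox, either way round below 0.28 rad or angle between the x axis of candlestick and the y axis of candle_giftbox, either way round below 0.28 rad) and angle between the x axis of pillbox and the x axis of pillbox_giftbox, either way round below 0.28 rad and distance of each of loupe, paste_jar from where it was at the start of the episode below 0.02 m); the robot touches nothing.
It fails at once if a silver piece is dropped (falls clear of the fingers faster than 0.7 m/s, a fall of about 25 mm) ((linear speed of bangle above 0.7 m/s and contact force between the fingers and bangle below 0.01 N) or (linear speed of napkin_ring above 0.7 m/s and contact force between the fingers and napkin_ring below 0.01 N) or (linear speed of candlestick above 0.7 m/s and contact force between the fingers and candlestick below 0.01 N) or (linear speed of pillbox above 0.7 m/s and contact force between the fingers and pillbox below 0.01 N)).
It fails at once if the loupe or the paste jar is shifted by more than 20 mm (distance of any of loupe, paste_jar from where it was at the start of the episode above 0.02 m).
It also fails if it takes over 93 s, if anything falls off the work surface, if the arm or the gripper's body presses on something with over 40 N, if the wrist force passes 120 N, or if a joint passes its speed limit or range.

## Robot

A 6-joint arm with a two-finger parallel gripper is mounted at the origin on the work surface. World frame = base frame: x ahead of the robot, y to its left, z up, the work surface at z = 0. Lengths are in m, angles in rad, forces in N, time in s.
With the tool pointing down it reaches from about 0.425 to 0.925 m from the base axis. Payload 12.5 kg.
Tool frame: the origin (TCP) lies where the fingers leave the gripper's body, on its centre line; the fingertips stand 73 mm ahead of it and the grasp point (between the pads) lies 54 mm ahead of it; z points along the fingers, x is the direction in which the jaws open and shut, and the axes are right-handed (so a half turn about z gives the same grasp; the last joint's range is limited). The gripper opens to 85 mm and grips with 20 to 120 N. Pads are 22 mm wide; open, the fingers measure 114 mm over their backs; the gripper's body (76 mm by 85 mm) begins 54 mm behind the grasp point. The pads swing forward as they close: fully open they stand 13 mm farther back than shut.
Start: joints at [-1.284, 0.491, 1.559, -0, 1.092, -0.106], TCP at [0.239, -0.577, 0.304] pointing down, gripper open.
Joint ranges: [-3.1, 3.1], [-0.84, 2.19], [0.05, 2.79], [-1.13, 4.28], [0.06, 2.93], [-2.69, 2.69]. Speed limits (rad/s): [2.22, 2.22, 2.79, 3.14, 3.14, 3.14].

## Interface

Orientations are given as a rotation vector (axis times angle).
In Python, from cell import ctrl gives the robot as it stands. The module is installed in compiled form; this text tells all that it offers.
- The arm moves only by the tool apply_moves, never from a script. Its argument "motion" is a list of rows, each a list of 4 numbers: the shift along the tool's x, y, z scaled (see below), then the turn about the tool's z scaled (see below). In form: [[tx, ty, tz, roll], ...]. A call has 1 to 12 rows; each row shifts and turns the pose as measured when the row begins, along the tool's axes as they then stand; what a row does not reach is not made up. The controller multiplies each number of a shift by 40 mm and each number of a turn by pi rad. A row lasts 1/10 s, in which the tool goes at most 50 mm and 8.59 degrees, less where a joint would pass 70% of its speed; a pose out of reach is approached as far as the arm can. A call with a number of a shift or a turn outside -1 to 1 is refused whole. A call with a gripper value outside its range is refused whole. "gripper" is the opening, from 0 (shut) to 1 (fully open), set as the call begins (left out, the last holds). The fingers move at their own pace and stop on an object; "squeeze" is the grip in N (left out, the last holds). Time passes only in rows, so rows that do not move let the fingers close. It gives the time, the measured TCP pose, the force and the opening at its end, in the units of the state.
- ctrl.sense(): the state, without advancing time (a new reading comes with each control period).
- ctrl.camera(name): name is "scene" or "top" or "wrist"; returns a dict with "color" (420x560x3 uint8, red, green, blue), "vfov" (degrees; the focal length in pixels is half the picture's height over the tangent of half this angle, whatever the lens; pixels are square), "cx", "cy" (the principal point, pixels), "eye" and "attitude" of the camera in the world; the wrist camera has in their place "T_tool_cam" (4x4, takes a point from camera to tool coordinates, whose origin is the TCP and whose axes are the tool frame's). Camera axes: x right, y down, z forward; pixel columns grow to the right and rows downward; lengths in m; the calibration is good to about 2 mm. A picture is of the moment at which its call begins: read the wrist's pose just before it. There is no depth.
- ctrl.job_done(): hands the job in, once; it reports no verdict.
The state is a dict: "time_s": time; "joint_pos": joint angles; "qd": joint speeds; "joint_torque": joint torques, N m; "position": TCP position; "orientation": TCP orientation; "wrist_force": force on the tool from outside, world axes, zero at the start; "moment": the same for the moment, N m; "width": finger opening in m.
Only numpy, scipy, OpenCV 4.12 (cv2) and the standard library are available. Lean on these libraries where they do the work, as an engineer would, in place of code of your own. Each camera call takes 0.05 s, during which the arm holds its last target. There are 200 camera calls.

## Working session

There is one attempt and no reset: what is moved stays moved. The work goes in short steps, Python scripts to look and compute and a tool call to move; the robot and the scene stay as the last step left them, time stands still between calls to the robot, and variables do not carry over. Pictures are saved under pics/ and viewed, about 12 in all and at most 16, crops included, and the job is handed in when it is done.

Besides the shell and the picture viewer there is one more tool, called by a JSON object that holds its "fn" and its "kwargs". apply_moves: Moves the arm, as the interface text tells. Shifts and turns lie within -1 to 1; 1 stands for 40 mm of shift or pi rad of turn. Its arguments: {"type":"object","properties":{"motion":{"type":"array","items":{"type":"array","items":{"type":"number"}}},"gripper":{"type":"number"},"squeeze":{"type":"number"}},"required":["motion"]}

```bash
mkdir -p pics; cat > h.py <<'E'
import numpy as np, cv2, pickle
from scipy.spatial.transform import Rotation as R
from cell import ctrl
def grab(n):
    s=ctrl.sense(); c=ctrl.camera(n); c['f']=210/np.tan(np.radians(c['vfov'])/2)
    if 'T_tool_cam' in c:
        T=np.eye(4);T[:3,:3]=R.from_rotvec(s['orientation']).as_matrix();T[:3,3]=s['position'];T=T@c['T_tool_cam']
        c['E'],c['A']=T[:3,3],T[:3,:3]
    else:
        a=np.array(c['attitude'],float)
        c['E']=np.array(c['eye']); c['A']=a if a.shape==(3,3) else R.from_rotvec(a).as_matrix()
    return c
def ray(c,uv,z):
    uv=np.atleast_2d(uv).astype(float)
    d=np.c_[(uv[:,0]-c['cx'])/c['f'],(uv[:,1]-c['cy'])/c['f'],np.ones(len(uv))]@c['A'].T
    return (c['E']+d*((z-c['E'][2])/d[:,2])[:,None])[:,:2]
def proj(c,P):
    q=(np.atleast_2d(P)-c['E'])@c['A']; return q[:,:2]/q[:,2:]*c['f']+[c['cx'],c['cy']]
def save(c,n,box=None,s=1):
    im=c['color'][:,:,::-1]
    if box: im=im[box[1]:box[3],box[0]:box[2]]
    cv2.imwrite('pics/'+n,cv2.resize(im,None,fx=s,fy=s,interpolation=cv2.INTER_CUBIC))
E
python3 - <<'E'
from h import *
print(ctrl.sense())
for n in ('top','scene','wrist'):
    c=grab(n); pickle.dump(c,open(n+'.pkl','wb')); print(n,c['E'].round(3),c['A'].round(3).tolist(),c['f'],c['cx'],c['cy'],c.get('attitude'))
    save(c,n+'.png',s=1.42)
E
```

```text
{'time_s': 0.0, 'joint_pos': array([-1.28357266e+00,  4.91562719e-01,  1.55946333e+00,  3.80324313e-05,
        1.09168999e+00, -1.05608612e-01]), 'qd': array([ 0.00098412, -0.00127644, -0.0007023 , -0.00045726,  0.00139143,
       -0.00062605]), 'joint_torque': array([-2.20154354e-03, -6.18464112e+01, -2.61597008e+01, -2.22678682e-04,
        4.05727158e-03,  1.13754883e-06]), 'position': array([ 0.23923369, -0.57724128,  0.30332095]), 'orientation': array([-2.61162007e+00,  1.74481031e+00,  1.32154935e-03]), 'wrist_force': array([ 0.48405655, -0.88316093,  0.8942748 ]), 'moment': array([0.03441956, 0.0201333 , 0.03678126]), 'width': 0.0853611156862348}
top [ 0.528 -0.037  0.885] [[0.023, -0.998, 0.062], [-0.999, -0.021, 0.032], [-0.031, -0.063, -0.998]] 379.1269242430459 277.6703943267833 208.58767266923863 [-2.19806153  2.15029053 -0.03375332]
scene [ 0.994 -0.51   0.592] [[0.759, 0.43, -0.489], [0.651, -0.492, 0.578], [0.007, -0.757, -0.653]] 440.81795769241296 279.939467261452 207.87185877915954 [-2.16395538 -0.80514053  0.35915595]
wrist [ 0.308 -0.548  0.375] [[0.381, -0.884, -0.27], [-0.925, -0.365, -0.111], [-0.001, 0.292, -0.956]] 371.43499044585985 282.9616794742635 211.6564025291293 None
```

View pics/top.png

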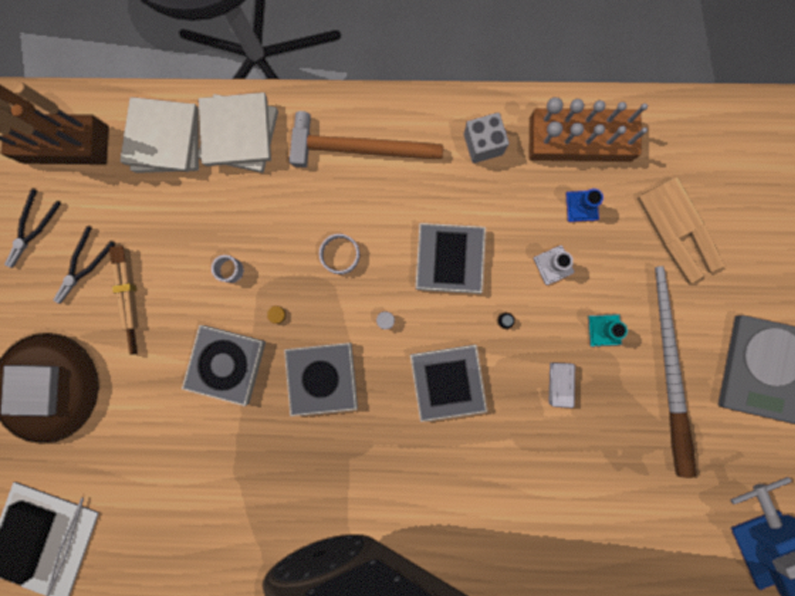

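View pics/scene.png

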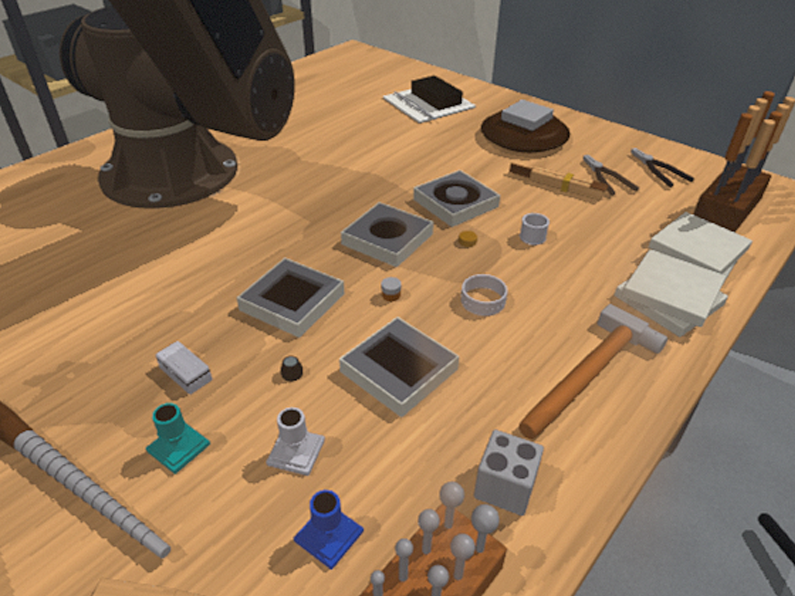

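Top view (1.42× pixels): napkin ring (227,268), bangle (339,254), silver candlestick (553,264), pillbox (562,385). The boxes are bangle (222,365), napkin (320,379), candle square (449,383) and pillbox oblong (451,258). Bystanders are the jar (386,320), loupe (506,320) and wax (277,314). The look-alikes are blue (584,205) and teal (607,330), so the silver one is meant. Next I measure all of these.

```bash
cat > m.py <<'E'
from h import *
def ang(v): return np.degrees(np.arctan2(v[1],v[0]))
def comp(mask,uv):
    n,l,st,ce=cv2.connectedComponentsWithStats(mask.astype(np.uint8),connectivity=8)
    r=[(np.min(np.hypot(*(np.argwhere(l==k)[:,::-1]-uv).T)),k) for k in range(1,n) if st[k,4]>40]
    k=min(r)[1]; return (l==k).astype(np.uint8)
def rect(c,m,z):
    ct=max(cv2.findContours(m,cv2.RETR_EXTERNAL,cv2.CHAIN_APPROX_NONE)[0],key=cv2.contourArea)[:,0]
    P=ray(c,ct,z); (ce,s,a)=cv2.minAreaRect((P*1000).astype(np.float32))
    if s[0]<s[1]: s=(s[1],s[0]);a+=90
    return np.round(ce,1),np.round(s,1),round((a+90)%180-90,1)
def masks(c):
    hsv=cv2.cvtColor(c['color'],cv2.COLOR_RGB2HSV); S,V=hsv[...,1],hsv[...,2]
    return hsv,(S<70)&(V>90),(V<45)
E
python3 - <<'E'
from m import *
c=pickle.load(open('top.pkl','rb')); hsv,sil,blk=masks(c)
k=1.42
for n,uv,z,m in [('nap',(227,268),.034,sil),('bangle',(339,254),.024,sil),('candle',(553,264),.008,sil),('pill',(562,385),.026,sil),
 ('bbox',(244,365),.023,blk),('nbox',(320,379),.023,blk),('cbox',(449,383),.023,blk),('pbox',(451,258),.023,blk),('candlehole',(562,260),.062,blk),('loupe',(506,321),.022,blk),
 ('bboxO',(200,335),.024,sil),('nboxO',(295,400),.024,sil),('cboxO',(425,400),.024,sil),('pboxO',(425,240),.024,sil),('jar',(386,320),.024,sil)]:
    mm=comp(m,np.array(uv)/k); u=np.argwhere(mm)[:,::-1]
    print(n,'area',mm.sum(),'bb',(u.min(0)*k).astype(int),(u.max(0)*k).astype(int),'centre',*rect(c,mm,z))
for p in [(227,268),(553,264),(602,330),(277,314)]: print(p,hsv[int(p[1]/k),int(p[0]/k)])
E
```

```text
nap area 145 bb [211 254] [237 281] centre [621.5 264.5] [43.7 41.5] 2.4
bangle area 219 bb [319 234] [357 272] centre [649.5  82.3] [62.6 62.3] 1.6
candle area 454 bb [533 245] [572 284] centre [ 641.5 -268.8] [57.8 51.4] -63.5
pill area 559 bb [548 362] [573 406] centre [ 449.1 -274. ] [68.6 39.7] 0.1
bbox area 652 bb [198 340] [245 389] centre [465.6 265.2] [76.8 75.4] 47.2
nbox area 489 bb [302 362] [336 396] centre [447.  107.2] [54.7 54. ] -88.3
cbox area 778 bb [426 360] [468 404] centre [446.8 -96.7] [62.6 62.5] -80.5
pbox area 711 bb [434 232] [464 282] centre [646.7 -96.8] [80.1 46.3] -2.3
candlehole area 45 bb [558 255] [568 264] centre [ 640.6 -266.6] [15.1 13.1] -88.9
loupe area 778 bb [426 360] [468 404] centre [446.7 -96.8] [62.7 62.5] -80.5
bboxO area 1172 bb [181 325] [262 404] centre [466.4 264.5] [109.8 107.6] 77.1
nboxO area 1649 bb [284 343] [356 414] centre [447.4 105.6] [108.6 107.5] -82.7
cboxO area 1333 bb [410 345] [485 420] centre [446.9 -97.7] [107.6 106.9] 10.0
pboxO area 1350 bb [416 222] [484 292] centre [645.8 -97.7] [108.2 107.1] -2.4
jar area 129 bb [376 310] [393 328] centre [544.4   5. ] [27.3 27.3] -88.7
(227, 268) [ 14 122 142]
(553, 264) [150  14 108]
(602, 330) [ 90 232 111]
(277, 314) [ 18 180 152]
```

View pics/wrist.png

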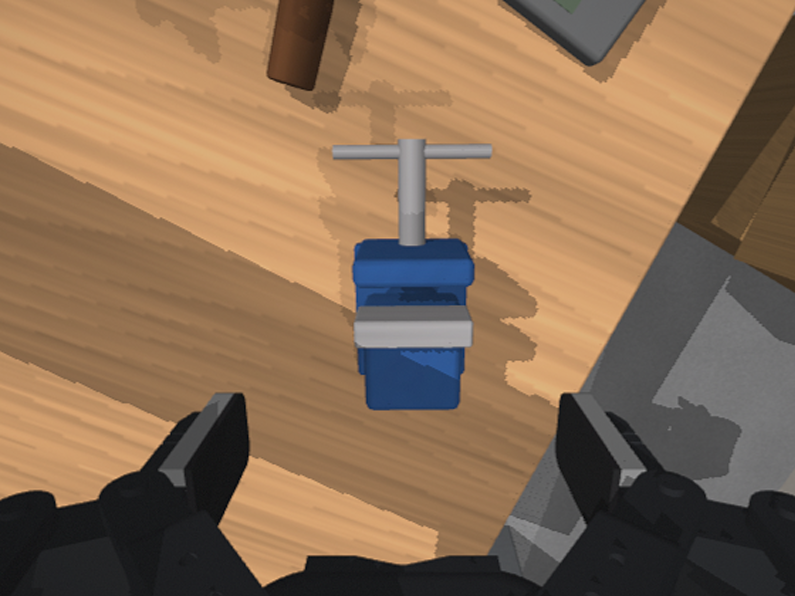

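{"fn": "apply_moves", "kwargs": {"motion": [[0, 0, 0, 0.042], [0, 0, 0, 0.042], [0, 0, 0, 0.042], [-0.85, -0.85, 0, 0], [-0.85, -0.85, 0, 0], [-0.85, -0.85, 0, 0], [-0.85, -0.85, 0, 0], [-0.85, -0.85, 0, 0], [-0.85, -0.85, 0, 0], [-0.85, -0.85, 0, 0], [-0.85, -0.85, 0.2, 0], [-0.85, -0.85, 0.5, 0]]}}

```text
time_s: 1.35
position: [0.556, -0.2737, 0.276]
orientation: [-2.187, 2.253, 0.001]
wrist_force: [-0.5, -0.5, 0.7]
width: 0.0853
```

```bash
cat > go.py <<'E'
import sys
from h import *
# go.py x y z yaw(deg of tool x): shift in tool units of 40 mm, turn in deg about tool z
def go(x,y,z,yaw=None):
    s=ctrl.sense(); M=R.from_rotvec(s['orientation']).as_matrix(); d=M.T@(np.array([x,y,z])-s['position'])
    ya=np.degrees(np.arctan2(M[1,0],M[0,0]))
    print('t',round(s['time_s'],2),'pos',(s['position']*1000).round(1),'yaw',ya.round(2),'tilt',M[:,2].round(4),'w',round(s['width'],4),'F',s['wrist_force'].round(1),'q',s['joint_pos'].round(2))
    print('units',(d/.04).round(3),'roll_units',None if yaw is None else round((ya-yaw)/180,4))
if __name__=='__main__': go(*map(float,sys.argv[1:]))
E
python3 go.py .641 -.267 .22 -90
python3 - <<'E'
import pickle;import numpy as np
c=pickle.load(open('wrist.pkl','rb')); T=c['T_tool_cam']; print(T.round(4))
for X,u in((-.0427,245),(.0427,558)):
    d=T[:3,:3]@[(u/1.42-c['cx'])/c['f'],(395/1.42-c['cy'])/c['f'],1]; print(T[:3,3]+d*(X-T[0,3])/d[0])
E
```

```text
t 1.35 pos [ 556.  -273.7  276. ] yaw -91.69 tilt [ 0.001   0.0015 -1.    ] w 0.0853 F [-0.5 -0.5  0.7] q [-0.56  0.51  1.6   0.    1.03  1.03]
units [-0.227 -2.118  1.402] roll_units -0.0094
[[ 1.000e+00 -1.800e-03 -3.000e-04 -6.000e-04]
 [ 1.800e-03  9.564e-01  2.922e-01 -7.450e-02]
 [-2.000e-04 -2.922e-01  9.564e-01 -7.140e-02]
 [ 0.000e+00  0.000e+00  0.000e+00  1.000e+00]]
[-0.0427     -0.00907791  0.05634059]
[ 0.0427     -0.006522    0.06100199]
```

{"fn": "apply_moves", "kwargs": {"motion": [[-0.08, -0.7, 0.35, -0.0094], [-0.08, -0.7, 0.35, 0], [-0.06, -0.7, 0.35, 0], [0, 0, 0.3, 0]]}}

```text
time_s: 1.75
position: [0.6465, -0.2584, 0.2184]
orientation: [-2.229, 2.211, 0.003]
wrist_force: [-1.2, 0.1, 0.5]
width: 0.0853
```

```bash
python3 - <<'E'
from m import *
c=grab('wrist'); pickle.dump(c,open('w1.pkl','wb')); save(c,'w1.png',s=1.42)
E
python3 go.py .641 -.267 .15 -90
```

```text
t 1.8 pos [ 644.6 -258.3  216. ] yaw -89.54 tilt [-0.0035  0.0044 -1.    ] w 0.0855 F [-0.3  0.4 -1.4] q [-0.48  0.68  1.46  0.    1.01  1.08]
units [0.224 0.086 1.65 ] roll_units 0.0026
```

View pics/w1.png

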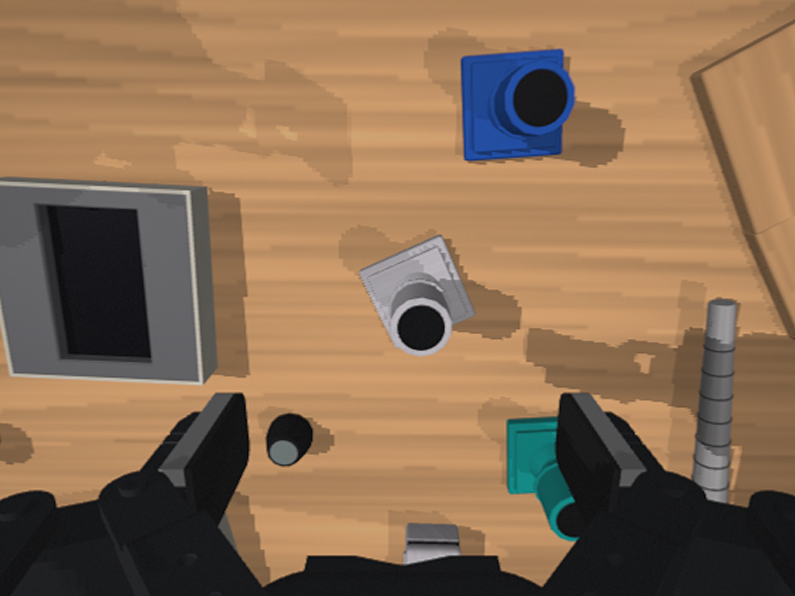

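Wrist view: silver candlestick, socket top at (420,328), foot corners (361,270), (440,237), (472,317). The blue one at (515,105) and the teal one at (540,470) are look-alikes. I'll aim for the silver one.

```bash
python3 - <<'E'
from m import *
c=pickle.load(open('w1.pkl','rb')); hsv,sil,blk=masks(c)
print('hole',rect(c,comp(blk,np.array([420,328])/1.42),.062))
p=ray(c,np.array([[361,270],[440,237],[472,317]])/1.42,.008)*1000; print(p.round(1))
print('sides',np.hypot(*(p[1]-p[0])),np.hypot(*(p[2]-p[1])),'ctr',(p[0]+p[2])/2,'ang',ang(p[1]-p[0])%90,ang(p[2]-p[1])%90)
print('pbox',rect(c,comp(blk,np.array([100,280])/1.42),.023))
E
```

```text
hole (array([ 638.5, -266. ]), array([20.9, 20.5]), -43.1)
[[ 652.2 -234.8]
 [ 670.7 -277.6]
 [ 625.4 -296.9]]
sides 46.712880593992296 49.28636380489985 ctr [ 638.7756016  -265.83936925] ang 23.433232603598356 23.052881624750682
pbox (array([647.2, -97. ]), array([80.7, 48.8]), -2.3)
```

{"fn": "apply_moves", "kwargs": {"motion": [[0.2, 0.14, 0.5, 0], [0, 0, 0.5, 0], [0, 0, 0.4, 0], [0, 0, 0, 0]]}}

```text
time_s: 2.2
position: [0.6357, -0.2669, 0.1581]
orientation: [2.229, -2.213, -0.013]
wrist_force: [-0.8, -0.3, 0.3]
width: 0.0854
```

```bash
python3 go.py .6387 -.266 .110 -90
```

```text
t 2.2 pos [ 635.7 -266.9  158.1] yaw -89.59 tilt [-0.0064  0.0055 -1.    ] w 0.0854 F [-0.8 -0.3  0.3] q [-0.49  0.74  1.51  0.    0.9   1.07]
units [-0.015 -0.083  1.203] roll_units 0.0023
```

{"fn": "apply_moves", "kwargs": {"motion": [[-0.02, -0.08, 0.4, 0], [0, 0, 0.4, 0], [0, 0, 0.35, 0], [0, 0, 0, 0]]}}

```text
time_s: 2.6
position: [0.6382, -0.2665, 0.1106]
orientation: [2.228, -2.215, -0.01]
wrist_force: [-0.3, -0.0, 0.9]
width: 0.0855
```

{"fn": "apply_moves", "kwargs": {"motion": [[0, 0, 0, 0], [0, 0, 0, 0], [0, 0, 0, 0], [0, 0, 0, 0], [0, 0, 0, 0], [0, 0, 0, 0], [0, 0, 0, 0], [0, 0, 0, 0]], "gripper": 0, "squeeze": 30}}

```text
time_s: 3.4
position: [0.6386, -0.2665, 0.1117]
orientation: [-2.228, 2.214, 0.009]
wrist_force: [0.1, 0.6, -2.7]
width: 0.0278
```

```bash
python3 go.py .4468 -.097 .195 -103; python3 -c "
from h import *
c=grab('scene');save(c,'s2.png',(120,140,400,400),2.3)"
```

```text
t 3.4 pos [ 638.6 -266.5  111.7] yaw -89.63 tilt [-0.0037  0.004  -1.    ] w 0.0278 F [ 0.1  0.6 -2.7] q [-0.49  0.8   1.53  0.    0.82  1.07]
units [-4.277  4.774 -2.046] roll_units 0.0743
```

View pics/s2.png

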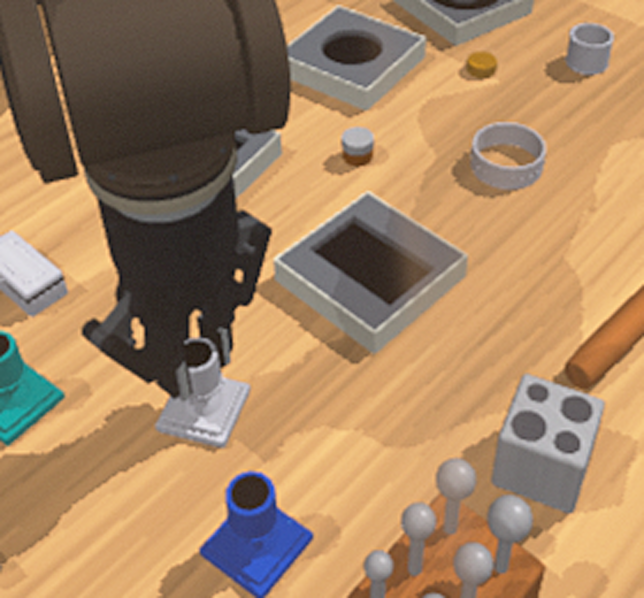

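{"fn": "apply_moves", "kwargs": {"motion": [[0, 0, -0.5, 0], [0, 0, -0.8, 0], [0, 0, -0.8, 0], [0, 0, 0, 0.037], [0, 0, 0, 0.037], [-0.38, 0.7, 0, 0], [-0.38, 0.7, 0, 0], [-0.38, 0.7, 0, 0], [-0.38, 0.7, 0, 0], [-0.38, 0.7, 0, 0], [-0.38, 0.7, 0, 0], [-0.38, 0.7, 0, 0]]}}

```text
time_s: 4.65
position: [0.4681, -0.1145, 0.1992]
orientation: [-1.941, 2.47, 0.007]
wrist_force: [0.4, 0.9, -2.1]
width: 0.0276
```

```bash
python3 go.py .4468 -.097 .128 -103
```

```text
t 4.65 pos [ 468.1 -114.5  199.2] yaw -103.67 tilt [-0.0024  0.0034 -1.    ] w 0.0276 F [ 0.4  0.9 -2.1] q [-0.38  0.44  2.01  0.    0.69  1.43]
units [-0.295  0.616  1.783] roll_units -0.0037
```

{"fn": "apply_moves", "kwargs": {"motion": [[-0.15, 0.31, 0, -0.003], [-0.15, 0.31, 0, 0], [0, 0, 0, 0], [0, 0, 0.5, 0], [0, 0, 0.3, 0], [0, 0, 0, 0]]}}

```text
time_s: 5.25
position: [0.4449, -0.0948, 0.1683]
orientation: [-1.955, 2.457, 0.002]
wrist_force: [-0.2, 0.2, -2.2]
width: 0.0282
```

```bash
python3 go.py .4468 -.097 .128 -103; python3 -c "
from h import *
c=grab('wrist');pickle.dump(c,open('w3.pkl','wb'));save(c,'w3.png',s=1.42)"
```

```text
t 5.25 pos [444.9 -94.8 168.3] yaw -102.99 tilt [ 8.0e-04  2.4e-03 -1.0e+00] w 0.0282 F [-0.2  0.2 -2.2] q [-0.36  0.47  2.1   0.    0.57  1.44]
units [ 0.044 -0.059  1.009] roll_units 0.0001
```

View pics/w3.png

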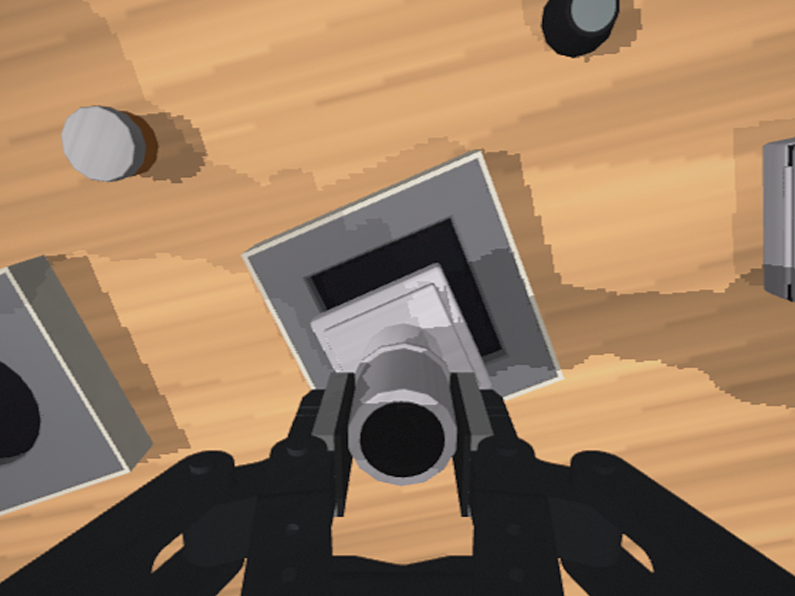

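The wrist view shows the foot parallel to the square well. I check the well centre from rim corners (244,255) and (561,377).

```bash
python3 -c "
from m import *
c=pickle.load(open('w3.pkl','rb'));p=ray(c,np.array([[244,255],[561,377],[484,152]])/1.42,.024)*1000;print((p[0]+p[1])/2,np.hypot(*(p[0]-p[1])),ang(p[2]-p[0])%90)
f=ray(c,np.array([[312,326],[442,266],[490,385]])/1.42,.0646)*1000;print((f[0]+f[2])/2, ang(f[1]-f[0])%90)"
```

```text
[444.79820117 -96.64415434] 147.83109663372628 9.757145397972266
[444.8628985  -94.28207385] 12.497955802444224
```

{"fn": "apply_moves", "kwargs": {"motion": [[0.02, -0.06, 0.3, 0], [0, 0, 0.3, 0], [0, 0, 0.2, 0], [0, 0, 0, 0]]}}

```text
time_s: 5.7
position: [0.4493, -0.0975, 0.1359]
orientation: [-1.953, 2.456, -0.004]
wrist_force: [-0.5, -0.2, -1.4]
width: 0.0275
```

```bash
python3 go.py .4468 -.097 .1265 -103
```

```text
t 5.7 pos [449.3 -97.5 135.9] yaw -103.02 tilt [ 4.9e-03  8.0e-04 -1.0e+00] w 0.0275 F [-0.5 -0.2 -1.4] q [-0.36  0.53  2.12  0.01  0.48  1.43]
units [0.003 0.065 0.235] roll_units -0.0001
```

{"fn": "apply_moves", "kwargs": {"motion": [[0, 0.07, 0.1, 0], [0, 0.03, 0.08, 0], [0, 0, 0.05, 0], [0, 0, 0.02, 0], [0, 0, 0, 0]]}}

```text
time_s: 6.2
position: [0.4459, -0.0969, 0.1268]
orientation: [-1.951, 2.454, -0.008]
wrist_force: [-0.2, -0.1, -1.3]
width: 0.0284
```

```bash
python3 go.py .4468 -.097 .1265 -103
```

```text
t 6.2 pos [445.9 -96.9 126.8] yaw -103.03 tilt [ 7.9e-03 -4.0e-04 -1.0e+00] w 0.0284 F [-0.2 -0.1 -1.3] q [-0.36  0.55  2.13  0.01  0.45  1.43]
units [-0.002 -0.022  0.008] roll_units -0.0001
```

{"fn": "apply_moves", "kwargs": {"motion": [[0, 0, 0.03, 0], [0, 0, 0.02, 0], [0, 0, 0, 0]]}}

```text
time_s: 6.5
position: [0.4461, -0.097, 0.1268]
orientation: [-1.951, 2.453, -0.012]
wrist_force: [-0.1, -0.2, -1.4]
width: 0.0278
```

{"fn": "apply_moves", "kwargs": {"motion": [[0, 0, 0, 0], [0, 0, 0, 0], [0, 0, 0, 0], [0, 0, 0, 0]], "gripper": 0.65}}

```text
time_s: 6.9
position: [0.4465, -0.0971, 0.1269]
orientation: [-1.95, 2.452, -0.014]
wrist_force: [-0.1, 0.1, -0.3]
width: 0.0554
```

```bash
python3 go.py .449 -.274 .18 -90
```

```text
t 6.9 pos [446.5 -97.1 126.9] yaw -103.01 tilt [ 0.0118 -0.0019 -0.9999] w 0.0554 F [-0.1  0.1 -0.3] q [-0.36  0.55  2.13  0.01  0.45  1.43]
units [ 4.294 -1.072 -1.317] roll_units -0.0723
```

{"fn": "apply_moves", "kwargs": {"motion": [[0, 0, -0.6, 0], [0, 0, -0.9, 0], [0, 0, -0.9, 0], [0, 0, 0, -0.036], [0, 0, 0, -0.036], [0.8, 0, 0, 0], [0.8, 0, 0, 0], [0.8, 0, 0, 0], [0.8, 0, 0, 0], [0.8, 0, 0, 0], [0, 0, 0, 0]], "gripper": 1}}

```text
time_s: 8.0
position: [0.447, -0.2624, 0.227]
orientation: [-2.23, 2.203, -0.016]
wrist_force: [0.9, -0.4, 0.4]
width: 0.0855
```

```bash
python3 go.py .449 -.274 .086 -90; python3 -c "
from h import *
c=grab('wrist');pickle.dump(c,open('w4.pkl','wb'));save(c,'w4.png',s=1.42)"
```

```text
t 8.0 pos [ 447.  -262.4  227. ] yaw -89.31 tilt [ 0.0123 -0.0025 -0.9999] w 0.0855 F [ 0.9 -0.4  0.4] q [-0.66  0.44  1.91  0.01  0.78  0.89]
units [ 2.820e-01 -3.000e-03  3.525e+00] roll_units 0.0038
```

View pics/w4.png

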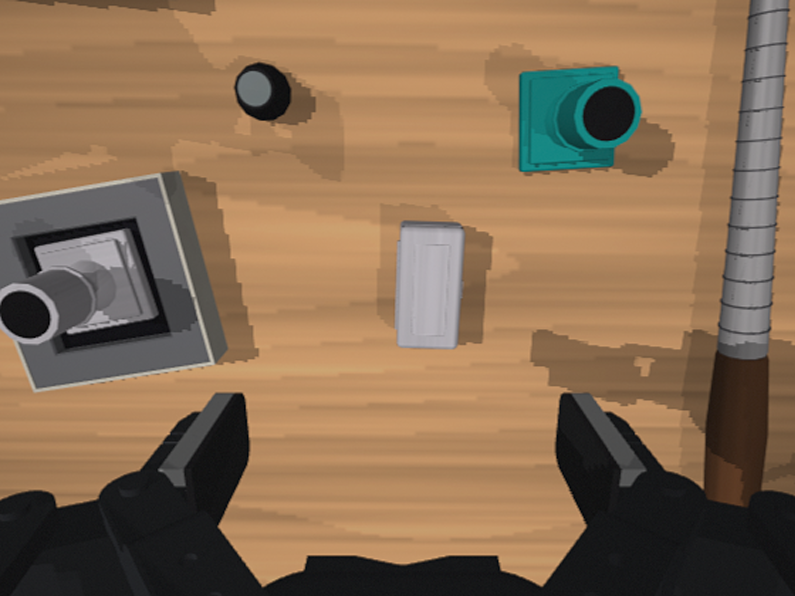

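The candlestick sits level and square in its well at (95,290). The pillbox is at (430,285); I measure it.

```bash
python3 -c "
from m import *
c=pickle.load(open('w4.pkl','rb'));h,sil,blk=masks(c);print(rect(c,comp(sil,np.array([430,285])/1.42),.026))
p=ray(c,np.array([[401,228],[462,228],[397,347],[456,347]])/1.42,.026)*1000;print(p.round(1),p.mean(0),ang(p[0]-p[2]),ang(p[1]-p[3]))"
```

```text
(array([ 448.5, -276.7]), array([70.3, 36.3]), -1.5)
[[ 479.8 -261.5]
 [ 480.1 -293.2]
 [ 413.7 -259.9]
 [ 414.  -292.6]] [ 446.92235819 -276.82055093] -1.364528032848912 -0.46857197120224736
```

{"fn": "apply_moves", "kwargs": {"motion": [[0.35, 0, 0.7, 0.004], [0, 0, 0.8, 0], [0, 0, 0.8, 0], [0, 0, 0.5, 0], [0, 0, 0, 0]]}}

```text
time_s: 8.55
position: [0.4484, -0.2717, 0.1121]
orientation: [-2.217, 2.215, -0.016]
wrist_force: [0.5, 0.5, 0.6]
width: 0.0856
```

```bash
python3 go.py .4475 -.2765 .083 -91
```

```text
t 8.55 pos [ 448.4 -271.7  112.1] yaw -89.96 tilt [ 0.0125 -0.0019 -0.9999] w 0.0856 F [0.5 0.5 0.6] q [-0.67  0.63  1.98  0.01  0.52  0.89]
units [0.119 0.031 0.728] roll_units 0.0058
```

{"fn": "apply_moves", "kwargs": {"motion": [[0.12, 0.03, 0.2, 0.006], [0, 0, 0.3, 0], [0, 0, 0.23, 0], [0, 0, 0, 0]]}}

```text
time_s: 8.95
position: [0.4483, -0.2759, 0.0831]
orientation: [-2.195, 2.236, -0.02]
wrist_force: [-0.3, 0.7, -0.1]
width: 0.0855
```

```bash
python3 go.py .4475 -.2765 .083 -91
```

```text
t 8.95 pos [ 448.3 -275.9   83.1] yaw -91.06 tilt [ 0.0145 -0.0034 -0.9999] w 0.0855 F [-0.3  0.7 -0.1] q [-0.68  0.68  1.98  0.01  0.46  0.9 ]
units [0.014 0.02  0.002] roll_units -0.0003
```

{"fn": "apply_moves", "kwargs": {"motion": [[0, 0, 0, 0], [0, 0, 0, 0], [0, 0, 0, 0], [0, 0, 0, 0], [0, 0, 0, 0], [0, 0, 0, 0], [0, 0, 0, 0]], "gripper": 0, "squeeze": 30}}

```text
time_s: 9.65
position: [0.4487, -0.2763, 0.0847]
orientation: [-2.195, 2.236, -0.024]
wrist_force: [0.7, -0.8, -1.0]
width: 0.0331
```

{"fn": "apply_moves", "kwargs": {"motion": [[0, 0, -0.3, 0], [0, 0, -0.8, 0], [0, 0, -0.8, 0], [0, 0, -0.3, 0], [0, 0, 0, 0]]}}

```text
time_s: 10.15
position: [0.4469, -0.2756, 0.178]
orientation: [-2.195, 2.236, -0.021]
wrist_force: [-0.3, -0.8, -0.6]
width: 0.0331
```

```bash
python3 go.py .6468 -.097 .165 -92; python3 -c "
from h import *
c=grab('wrist');pickle.dump(c,open('w5.pkl','wb'));save(c,'w5.png',s=1.42)"
```

```text
t 10.15 pos [ 446.9 -275.6  178. ] yaw -91.06 tilt [ 0.0153 -0.0041 -0.9999] w 0.0331 F [-0.3 -0.8 -0.6] q [-0.68  0.52  1.94  0.01  0.67  0.9 ]
units [-4.558 -4.909  0.382] roll_units 0.0052
```

View pics/w5.png

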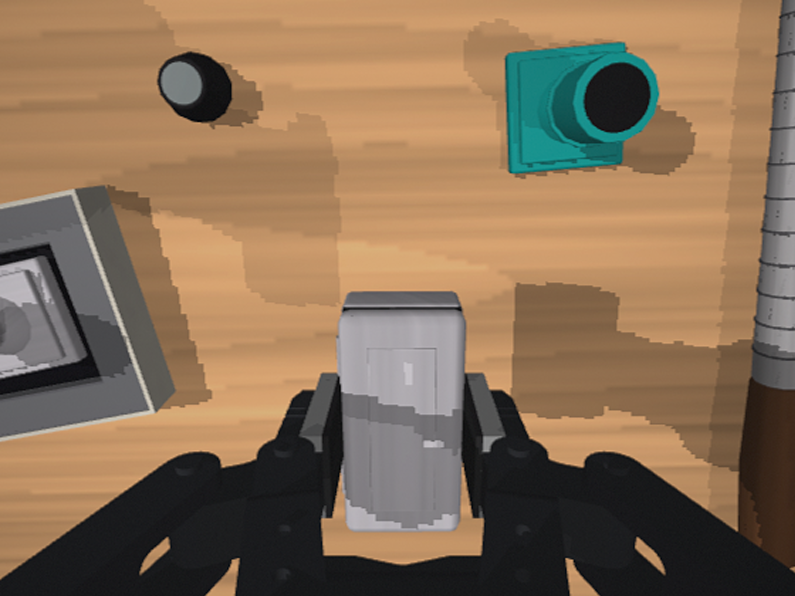

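{"fn": "apply_moves", "kwargs": {"motion": [[-0.45, -0.5, 0, 0.005], [-0.45, -0.5, 0, 0], [-0.45, -0.5, 0, 0], [-0.45, -0.5, 0, 0], [-0.45, -0.5, 0, 0], [-0.45, -0.5, 0, 0], [-0.45, -0.5, 0, 0], [-0.45, -0.5, 0, 0], [-0.45, -0.5, 0, 0], [-0.45, -0.5, 0, 0], [0, 0, 0, 0]]}}

```text
time_s: 11.3
position: [0.6575, -0.0946, 0.1686]
orientation: [-2.178, 2.262, 0.002]
wrist_force: [-0.8, 0.3, -0.8]
width: 0.0337
```

```bash
python3 go.py .6468 -.097 .14 -92.5
```

```text
t 11.3 pos [657.5 -94.6 168.6] yaw -92.17 tilt [ 5.0e-04  1.9e-03 -1.0e+00] w 0.0337 F [-0.8  0.3 -0.8] q [-0.24  0.69  1.58  0.    0.87  1.36]
units [0.072 0.265 0.714] roll_units 0.0018
```

{"fn": "apply_moves", "kwargs": {"motion": [[0.07, 0.27, 0.2, 0], [0, 0, 0.3, 0], [0, 0, 0.2, 0], [0, 0, 0, 0]]}}

```text
time_s: 11.7
position: [0.645, -0.097, 0.1356]
orientation: [2.179, -2.262, -0.008]
wrist_force: [-0.7, -0.3, -0.2]
width: 0.0331
```

```bash
python3 go.py .6470 -.097 .099 -92.5; python3 -c "
from h import *
c=grab('wrist');pickle.dump(c,open('w6.pkl','wb'));save(c,'w6.png',s=1.42)"
```

```text
t 11.7 pos [645.  -97.  135.6] yaw -92.13 tilt [-0.0045  0.003  -1.    ] w 0.0331 F [-0.7 -0.3 -0.2] q [-0.25  0.72  1.63  0.    0.8   1.36]
units [ 0.001 -0.054  0.914] roll_units 0.002
```

View pics/w6.png

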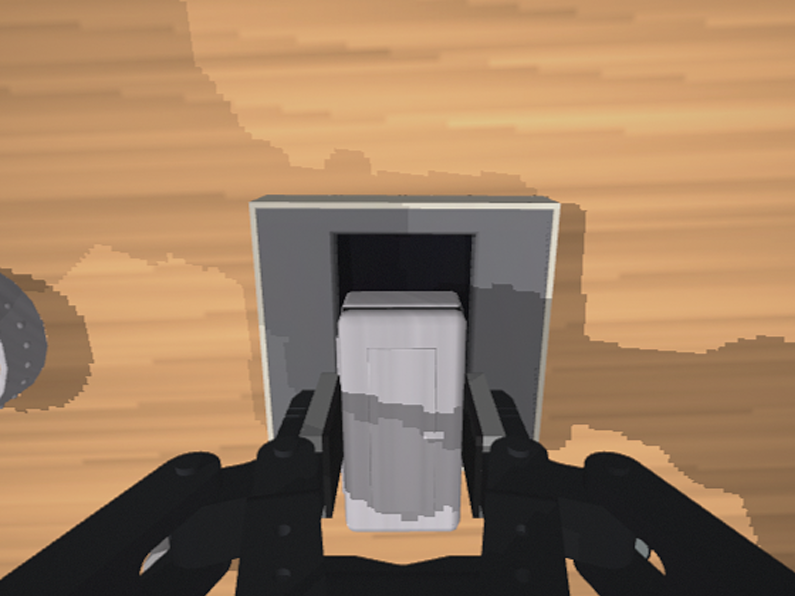

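The pillbox is lined up over its well (well edges at columns 333 and 475, piece between 340 and 463). Lowering.

{"fn": "apply_moves", "kwargs": {"motion": [[0, -0.05, 0.25, 0], [0, 0, 0.25, 0], [0, 0, 0.2, 0], [0, 0, 0.1, 0], [0, 0, 0.05, 0], [0, 0, 0, 0]]}}

```text
time_s: 12.35
position: [0.6478, -0.0976, 0.0997]
orientation: [2.179, -2.263, -0.006]
wrist_force: [-1.9, 0.2, 2.4]
width: 0.0332
```

```bash
python3 go.py .6470 -.097 .0985 -92.5
```

```text
t 12.35 pos [647.8 -97.6  99.7] yaw -92.17 tilt [-0.0027  0.0026 -1.    ] w 0.0332 F [-1.9  0.2  2.4] q [-0.25  0.77  1.64  0.    0.74  1.36]
units [-0.015  0.021  0.031] roll_units 0.0018
```

{"fn": "apply_moves", "kwargs": {"motion": [[0, 0, 0.02, 0], [0, 0, 0, 0]]}}

```text
time_s: 12.55
position: [0.6479, -0.0976, 0.0999]
orientation: [-2.179, 2.263, 0.005]
wrist_force: [-0.1, 0.1, -1.0]
width: 0.0328
```

{"fn": "apply_moves", "kwargs": {"motion": [[0, 0, 0, 0], [0, 0, 0, 0], [0, 0, 0, 0], [0, 0, 0, 0], [0, 0, -0.5, 0], [0, 0, -0.8, 0], [0, 0, -0.8, 0], [0, 0, -0.4, 0]], "gripper": 0.7}}

```text
time_s: 13.35
position: [0.6475, -0.0978, 0.2002]
orientation: [2.177, -2.261, -0.012]
wrist_force: [0.0, 0.6, -0.6]
width: 0.0598
```

```bash
python3 go.py .6495 .0823 .19 -92.2
```

```text
t 13.35 pos [647.5 -97.8 200.2] yaw -92.17 tilt [-0.007   0.0036 -1.    ] w 0.0598 F [ 0.   0.6 -0.6] q [-0.25  0.64  1.58  0.    0.93  1.36]
units [-4.499  0.118  0.272] roll_units 0.0002
```

{"fn": "apply_moves", "kwargs": {"motion": [[-0.8, 0, 0, 0], [-0.8, 0, 0, 0], [-0.8, 0, 0, 0], [-0.8, 0, 0, 0], [-0.8, 0, 0, 0], [-0.5, 0.1, 0, 0], [0, 0, 0, 0]], "gripper": 1}}

```text
time_s: 14.05
position: [0.6514, 0.0876, 0.2046]
orientation: [-2.175, 2.265, 0.003]
wrist_force: [0.2, -0.3, 0.7]
width: 0.0855
```

```bash
python3 go.py .6495 .0823 .088 -92.2; python3 -c "
from h import *
c=grab('wrist');pickle.dump(c,open('w7.pkl','wb'));save(c,'w7.png',s=1.42)"
```

```text
t 14.05 pos [651.4  87.6 204.6] yaw -92.33 tilt [-2.0e-04  2.5e-03 -1.0e+00] w 0.0855 F [ 0.2 -0.3  0.7] q [0.03 0.64 1.57 0.   0.93 1.64]
units [0.142 0.041 2.915] roll_units -0.0007
```

View pics/w7.png

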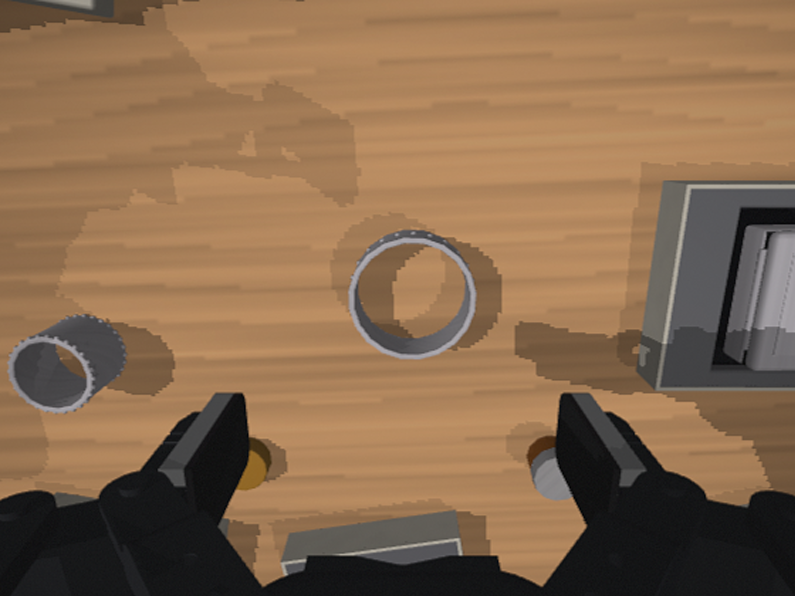

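The pillbox lies in its well (770,300). Bangle rim: left 350, right 476, top 236, bottom 359. Napkin ring rim is around (52,374).

```bash
python3 -c "
from m import *
c=pickle.load(open('w7.pkl','rb'))
for z,q in ((.024,[[350,296],[476,296],[413,236],[413,359]]),(.034,[[9,372],[95,378],[54,336],[51,412]])):
    p=ray(c,np.array(q)/1.42,z)*1000;print((p[0]+p[1])/2,(p[2]+p[3])/2,np.hypot(*(p[0]-p[1])),np.hypot(*(p[2]-p[3])))"
```

```text
[650.79959756  83.1189999 ] [648.87865778  83.17885027] 62.79102007482836 64.12690945988278
[619.95462988 265.8622834 ] [620.01619989 265.64612961] 42.77229749837034 42.80781239032883
```

{"fn": "apply_moves", "kwargs": {"motion": [[0.12, 0.04, 0.7, 0], [0, 0, 0.8, 0], [0, 0, 0.8, 0], [0, 0, 0, 0]]}}

```text
time_s: 14.5
position: [0.6511, 0.0781, 0.1115]
orientation: [-2.17, 2.266, -0.002]
wrist_force: [-0.2, -0.1, 0.1]
width: 0.0853
```

```bash
python3 go.py .650 .083 .079 -92.2
```

```text
t 14.5 pos [651.1  78.1 111.5] yaw -92.47 tilt [ 0.0039  0.0018 -1.    ] w 0.0853 F [-0.2 -0.1  0.1] q [0.02 0.76 1.63 0.   0.75 1.63]
units [-0.119  0.037  0.812] roll_units -0.0015
```

{"fn": "apply_moves", "kwargs": {"motion": [[-0.12, 0.03, 0, 0], [0, 0, 0.3, 0], [0, 0, 0.3, 0], [0, 0, 0.2, 0], [0, 0, 0, 0]]}}

```text
time_s: 15.0
position: [0.6521, 0.0816, 0.0814]
orientation: [-2.166, 2.265, -0.008]
wrist_force: [-0.5, -0.2, 0.1]
width: 0.0857
```

```bash
python3 go.py .650 .083 .079 -92.2
```

```text
t 15.0 pos [652.1  81.6  81.4] yaw -92.56 tilt [ 0.0092  0.0017 -1.    ] w 0.0857 F [-0.5 -0.2  0.1] q [0.02 0.8  1.64 0.   0.69 1.64]
units [-0.031  0.056  0.059] roll_units -0.002
```

{"fn": "apply_moves", "kwargs": {"motion": [[-0.03, 0.06, 0.06, 0], [0, 0, 0, 0], [0, 0, 0, 0]]}}

```text
time_s: 15.3
position: [0.6499, 0.0832, 0.0793]
orientation: [-2.166, 2.264, -0.009]
wrist_force: [0.6, 0.1, 0.4]
width: 0.0853
```

{"fn": "apply_moves", "kwargs": {"motion": [[0, 0, 0, 0], [0, 0, 0, 0], [0, 0, 0, 0], [0, 0, 0, 0], [0, 0, 0, 0]], "gripper": 0, "squeeze": 30}}

```text
time_s: 15.8
position: [0.6501, 0.0832, 0.0806]
orientation: [-2.165, 2.263, -0.01]
wrist_force: [0.6, -0.1, -0.6]
width: 0.0624
```

```bash
python3 go.py .650 .083 .079 -92.2
```

```text
t 15.8 pos [650.1  83.2  80.6] yaw -92.54 tilt [ 0.0114  0.0017 -0.9999] w 0.0624 F [ 0.6 -0.1 -0.6] q [0.03 0.8  1.65 0.   0.68 1.64]
units [0.005 0.004 0.039] roll_units -0.0019
```

{"fn": "apply_moves", "kwargs": {"motion": [[0, 0, -0.2, 0], [0, 0, -0.6, 0], [0, 0, -0.8, 0], [0, 0, -0.8, 0], [0, 0, 0, 0]]}}

```text
time_s: 16.3
position: [0.6488, 0.083, 0.1803]
orientation: [-2.166, 2.265, -0.008]
wrist_force: [1.3, -0.2, -1.3]
width: 0.0623
```

```bash
python3 go.py .466 .265 .175 -92.2; python3 -c "
from h import *
c=grab('scene');save(c,'s8.png',(220,90,460,270),3)"
```

```text
t 16.3 pos [648.8  83.  180.3] yaw -92.54 tilt [ 0.0088  0.0017 -1.    ] w 0.0623 F [ 1.3 -0.2 -1.3] q [0.03 0.66 1.6  0.   0.87 1.64]
units [-4.342  4.767  0.101] roll_units -0.0019
```

View pics/s8.png

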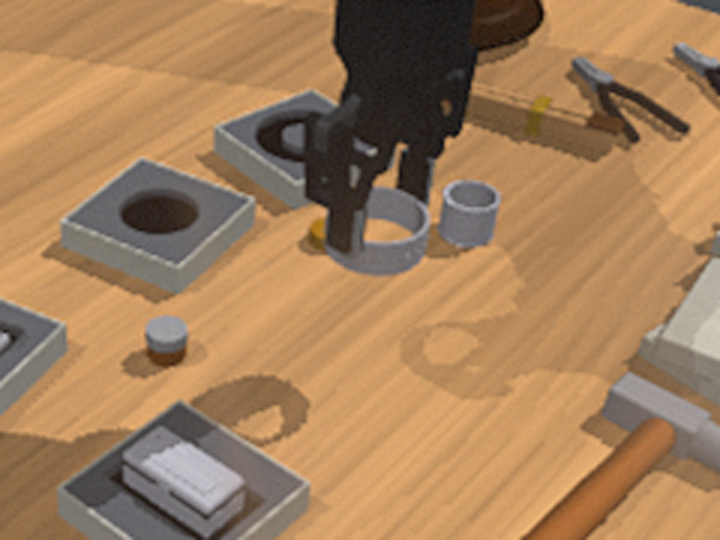

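The bangle is held level at (378,235), and the pillbox sits in its well at (185,485).

{"fn": "apply_moves", "kwargs": {"motion": [[-0.48, 0.53, 0, 0], [-0.48, 0.53, 0, 0], [-0.48, 0.53, 0, 0], [-0.48, 0.53, 0, 0], [-0.48, 0.53, 0, 0], [-0.48, 0.53, 0, 0], [-0.48, 0.53, 0, 0], [-0.48, 0.53, 0, 0], [0, 0, 0, 0]]}}

```text
time_s: 17.25
position: [0.4764, 0.2477, 0.1707]
orientation: [2.165, -2.27, -0.003]
wrist_force: [0.4, -0.1, -1.6]
width: 0.0626
```

```bash
python3 go.py .466 .265 .125 -92.2
```

```text
t 17.25 pos [476.4 247.7 170.7] yaw -92.72 tilt [-0.0047 -0.0015 -1.    ] w 0.0626 F [ 0.4 -0.1 -1.6] q [0.36 0.55 1.9  0.   0.69 1.97]
units [-0.422  0.275  1.144] roll_units -0.0029
```

{"fn": "apply_moves", "kwargs": {"motion": [[-0.22, 0.14, 0, 0], [-0.22, 0.14, 0.2, 0], [0, 0, 0.4, 0], [0, 0, 0.2, 0], [0, 0, 0, 0]]}}

```text
time_s: 17.75
position: [0.4657, 0.2669, 0.1352]
orientation: [2.163, -2.27, -0.004]
wrist_force: [0.0, -0.1, -0.9]
width: 0.0625
```

```bash
python3 go.py .466 .265 .095 -92.2; python3 -c "
from h import *
c=grab('wrist');pickle.dump(c,open('w9.pkl','wb'));save(c,'w9.png',s=1.42)"
```

```text
t 17.75 pos [465.7 266.9 135.2] yaw -92.77 tilt [-0.006  -0.0021 -1.    ] w 0.0625 F [ 0.  -0.1 -0.9] q [0.4  0.6  1.93 0.   0.62 2.02]
units [ 0.045 -0.016  1.005] roll_units -0.0032
```

View pics/w9.png

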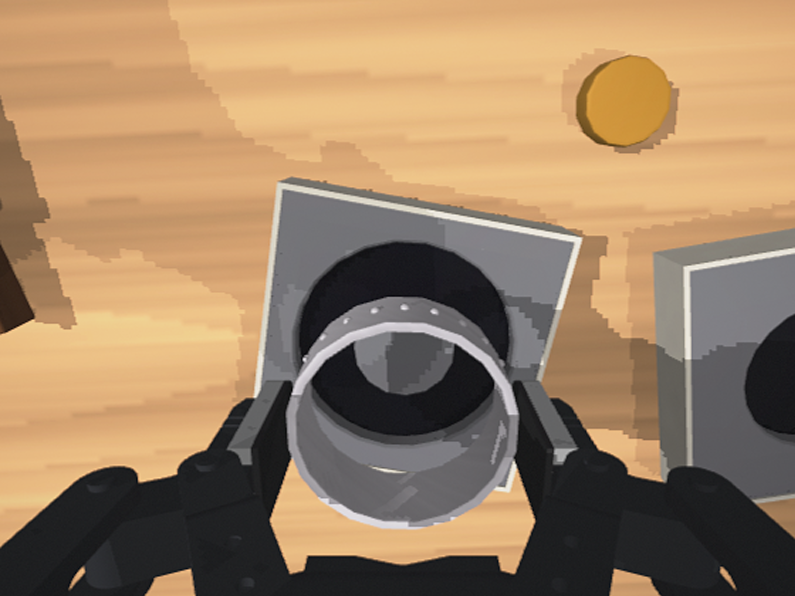

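```bash
python3 -c "
from m import *
c=pickle.load(open('w9.pkl','rb'))
for z,q in ((.023,[[297,340],[510,340],[404,241],[404,443]]),(.0795,[[288,423],[518,425],[404,323],[404,528]])):
    p=ray(c,np.array(q)/1.42,z)*1000;print(((p[0]+p[1])/2)[1],((p[2]+p[3])/2)[0],np.hypot(*(p[0]-p[1])),np.hypot(*(p[2]-p[3])))"
```

```text
266.4860313584321 464.50330261303156 79.3438748717425 81.20689831224658
267.01026572647845 463.20073792392645 62.430064467236264 63.26873460090698
```

{"fn": "apply_moves", "kwargs": {"motion": [[0.03, -0.02, 0.25, 0], [0, 0, 0.25, 0], [0, 0, 0.2, 0], [0, 0, 0.1, 0], [0, 0, 0, 0]]}}

```text
time_s: 18.3
position: [0.4672, 0.265, 0.1013]
orientation: [2.162, -2.273, -0.003]
wrist_force: [0.1, 0.5, -2.0]
width: 0.0625
```

```bash
python3 go.py .466 .265 .095 -92.2
```

```text
t 18.3 pos [467.2 265.  101.3] yaw -92.86 tilt [-0.0048 -0.0016 -1.    ] w 0.0625 F [ 0.1  0.5 -2. ] q [0.39 0.66 1.94 0.   0.54 2.01]
units [0.002 0.029 0.157] roll_units -0.0037
```

{"fn": "apply_moves", "kwargs": {"motion": [[0, 0, 0.08, 0], [0, 0, 0.06, 0], [0, 0, 0.04, 0], [0, 0, 0, 0]]}}

```text
time_s: 18.7
position: [0.4674, 0.2651, 0.0957]
orientation: [2.163, -2.274, -0.002]
wrist_force: [0.6, 1.2, -1.0]
width: 0.0624
```

```bash
python3 go.py .466 .265 .0945 -92.2
```

```text
t 18.7 pos [467.4 265.1  95.7] yaw -92.86 tilt [-3.e-03 -9.e-04 -1.e+00] w 0.0624 F [ 0.6  1.2 -1. ] q [0.39 0.67 1.95 0.   0.53 2.01]
units [0.005 0.034 0.029] roll_units -0.0037
```

{"fn": "apply_moves", "kwargs": {"motion": [[0, 0, 0.03, 0], [0, 0, 0.02, 0], [0, 0, 0, 0]]}}

```text
time_s: 19.0
position: [0.4674, 0.2652, 0.0956]
orientation: [2.165, -2.275, -0.001]
wrist_force: [-0.1, 0.0, -0.6]
width: 0.063
```

{"fn": "apply_moves", "kwargs": {"motion": [[0, 0, 0, 0], [0, 0, 0, 0], [0, 0, 0, 0], [0, 0, 0, 0], [0, 0, -0.4, 0], [0, 0, -0.8, 0], [0, 0, -0.8, 0], [0, 0, -0.4, 0]], "gripper": 1}}

```text
time_s: 19.8
position: [0.467, 0.265, 0.1916]
orientation: [2.161, -2.272, -0.004]
wrist_force: [-0.3, 0.0, 0.0]
width: 0.0853
```

```bash
python3 go.py .6205 .265 .18 -92.2
```

```text
t 19.8 pos [467.  265.  191.6] yaw -92.85 tilt [-0.0064 -0.0023 -1.    ] w 0.0853 F [-0.3  0.   0. ] q [0.39 0.52 1.89 0.   0.75 2.01]
units [-0.191 -3.834  0.265] roll_units -0.0036
```

{"fn": "apply_moves", "kwargs": {"motion": [[-0.04, -0.7, 0, 0], [-0.04, -0.8, 0, 0], [-0.04, -0.8, 0, 0], [-0.04, -0.8, 0, 0], [-0.03, -0.7, 0, 0], [0, 0, 0, 0]]}}

```text
time_s: 20.4
position: [0.6245, 0.2654, 0.1943]
orientation: [2.166, -2.273, -0.001]
wrist_force: [-0.9, 0.4, 0.1]
width: 0.0853
```

```bash
python3 go.py .620 .2655 .086 -92.8; python3 -c "
from h import *
c=grab('wrist');pickle.dump(c,open('w10.pkl','wb'));save(c,'w10.png',s=1.42)"
```

```text
t 20.4 pos [624.5 265.4 194.3] yaw -92.77 tilt [-2.1e-03 -7.0e-04 -1.0e+00] w 0.0853 F [-0.9  0.4  0.1] q [ 0.3   0.68  1.52 -0.    0.94  1.92]
units [1.000e-03 1.060e-01 2.707e+00] roll_units 0.0002
```

View pics/w10.png

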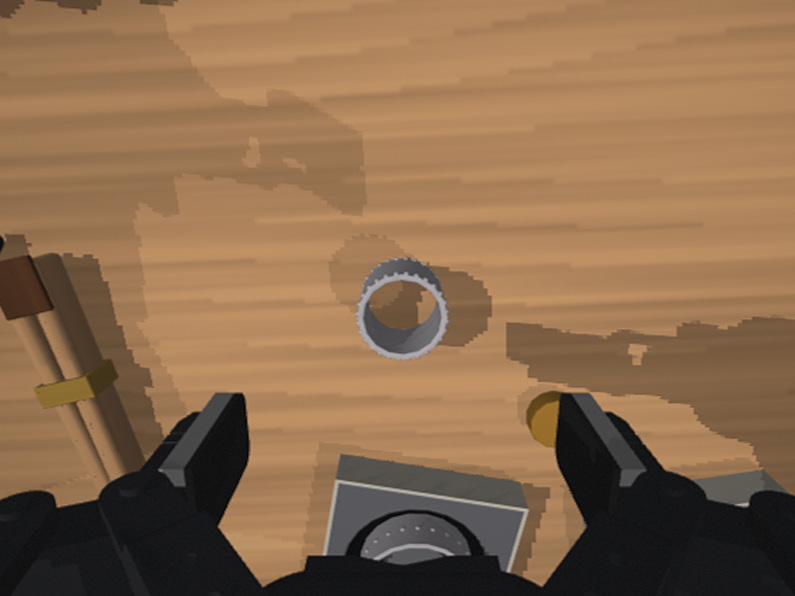

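The napkin ring's rim is centred at (402,316), which matches the earlier estimate. The bangle sits round its cushion at (415,550).

{"fn": "apply_moves", "kwargs": {"motion": [[0, 0.11, 0.6, 0], [0, 0, 0.8, 0], [0, 0, 0.6, 0], [0, 0, 0, 0]]}}

```text
time_s: 20.85
position: [0.615, 0.2659, 0.1123]
orientation: [2.165, -2.27, -0.004]
wrist_force: [-0.7, 1.2, 0.4]
width: 0.0856
```

```bash
python3 go.py .620 .2655 .084 -92.8
```

```text
t 20.85 pos [615.  265.9 112.3] yaw -92.71 tilt [-0.0045 -0.0011 -1.    ] w 0.0856 F [-0.7  1.2  0.4] q [0.31 0.77 1.59 0.   0.78 1.93]
units [ 0.003 -0.13   0.707] roll_units 0.0005
```

{"fn": "apply_moves", "kwargs": {"motion": [[0, -0.12, 0.1, 0], [0, 0, 0.3, 0], [0, 0, 0.25, 0], [0, 0, 0.05, 0], [0, 0, 0, 0]]}}

```text
time_s: 21.35
position: [0.6199, 0.2663, 0.0856]
orientation: [2.168, -2.272, -0.002]
wrist_force: [0.3, -1.0, -0.0]
width: 0.0855
```

```bash
python3 go.py .620 .2655 .084 -92.8
```

```text
t 21.35 pos [619.9 266.3  85.6] yaw -92.67 tilt [-1.7e-03 -1.0e-04 -1.0e+00] w 0.0855 F [ 0.3 -1.  -0. ] q [0.31 0.81 1.59 0.   0.74 1.92]
units [ 0.019 -0.003  0.039] roll_units 0.0007
```

{"fn": "apply_moves", "kwargs": {"motion": [[0.02, 0, 0, 0], [0, 0, 0, 0], [0, 0, 0, 0], [0, 0, 0, 0], [0, 0, 0, 0], [0, 0, 0, 0], [0, 0, 0, 0]], "gripper": 0, "squeeze": 25}}

```text
time_s: 22.05
position: [0.6203, 0.2655, 0.0871]
orientation: [-2.169, 2.272, 0.0]
wrist_force: [0.0, -0.7, 0.0]
width: 0.0409
```

```bash
python3 go.py .620 .2655 .084 -92.8
```

```text
t 22.05 pos [620.3 265.5  87.1] yaw -92.68 tilt [ 2.e-04  5.e-04 -1.e+00] w 0.0409 F [ 0.  -0.7  0. ] q [0.31 0.81 1.59 0.   0.74 1.92]
units [0.001 0.007 0.077] roll_units 0.0007
```

{"fn": "apply_moves", "kwargs": {"motion": [[0, 0, -0.2, 0], [0, 0, -0.6, 0], [0, 0, -0.8, 0], [0, 0, -0.8, 0], [0, 0, 0, 0]]}}

```text
time_s: 22.55
position: [0.6201, 0.2654, 0.1872]
orientation: [2.168, -2.272, -0.002]
wrist_force: [0.2, 0.5, -0.2]
width: 0.0413
```

```bash
python3 go.py .447 .1065 .180 -92.8
```

```text
t 22.55 pos [620.1 265.4 187.2] yaw -92.67 tilt [-1.7e-03 -2.0e-04 -1.0e+00] w 0.0413 F [ 0.2  0.5 -0.2] q [0.31 0.68 1.54 0.   0.92 1.92]
units [4.17  4.137 0.188] roll_units 0.0007
```

{"fn": "apply_moves", "kwargs": {"motion": [[0.5, 0.5, 0, 0], [0.5, 0.5, 0, 0], [0.5, 0.5, 0, 0], [0.5, 0.5, 0, 0], [0.5, 0.5, 0, 0], [0.5, 0.5, 0, 0], [0.5, 0.5, 0, 0], [0.4, 0.4, 0, 0], [0, 0, 0, 0]]}}

```text
time_s: 23.45
position: [0.4488, 0.112, 0.1873]
orientation: [2.17, -2.271, -0.002]
wrist_force: [0.2, 0.2, -0.3]
width: 0.0409
```

```bash
python3 go.py .447 .1065 .140 -92.8
```

```text
t 23.45 pos [448.8 112.  187.3] yaw -92.59 tilt [-9.e-04  5.e-04 -1.e+00] w 0.0409 F [ 0.2  0.2 -0.3] q [0.1  0.44 2.07 0.   0.63 1.72]
units [0.139 0.037 1.184] roll_units 0.0012
```

{"fn": "apply_moves", "kwargs": {"motion": [[0.14, 0.03, 0.2, 0], [0, 0, 0.5, 0], [0, 0, 0.4, 0], [0, 0, 0, 0]]}}

```text
time_s: 23.85
position: [0.4492, 0.1064, 0.1413]
orientation: [-2.169, 2.269, -0.002]
wrist_force: [-0.8, -0.4, 0.3]
width: 0.0415
```

```bash
python3 go.py .447 .1065 .102 -92.8; python3 -c "
from h import *
c=grab('wrist');pickle.dump(c,open('w11.pkl','wb'));save(c,'w11.png',s=1.42)"
```

```text
t 23.85 pos [449.2 106.4 141.3] yaw -92.59 tilt [ 2.6e-03  9.0e-04 -1.0e+00] w 0.0415 F [-0.8 -0.4  0.3] q [0.09 0.53 2.11 0.   0.5  1.7 ]
units [0.001 0.059 0.981] roll_units 0.0012
```

View pics/w11.png

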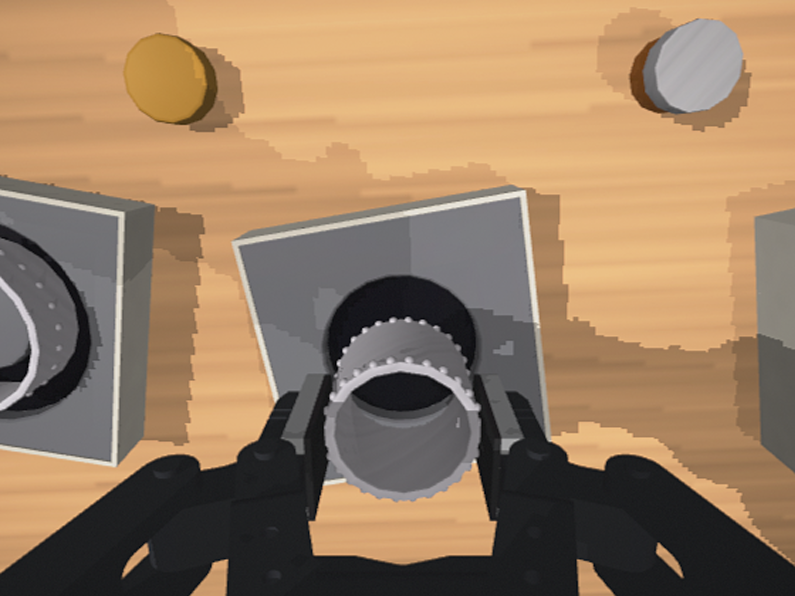

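The ring is level and centred in columns over its well (well 327–478, ring 326–480). Lowering with the small y correction.

{"fn": "apply_moves", "kwargs": {"motion": [[0, 0.06, 0.25, 0], [0, 0, 0.25, 0], [0, 0, 0.2, 0], [0, 0, 0.1, 0], [0, 0, 0, 0]]}}

```text
time_s: 24.4
position: [0.448, 0.1071, 0.1081]
orientation: [-2.169, 2.267, -0.004]
wrist_force: [-0.3, -0.5, -0.3]
width: 0.0416
```

```bash
python3 go.py .447 .1065 .1015 -92.8
```

```text
t 24.4 pos [448.  107.1 108.1] yaw -92.53 tilt [ 0.0053  0.0011 -1.    ] w 0.0416 F [-0.3 -0.5 -0.3] q [0.09 0.59 2.13 0.   0.41 1.7 ]
units [0.016 0.026 0.164] roll_units 0.0015
```

{"fn": "apply_moves", "kwargs": {"motion": [[0.01, 0.02, 0.08, 0], [0, 0, 0.06, 0], [0, 0, 0.05, 0], [0, 0, 0.02, 0], [0, 0, 0, 0]]}}

```text
time_s: 24.9
position: [0.4477, 0.1068, 0.1017]
orientation: [-2.166, 2.265, -0.008]
wrist_force: [0.4, -0.6, -1.4]
width: 0.0409
```

```bash
python3 go.py .447 .1065 .1015 -92.8
```

```text
t 24.9 pos [447.7 106.8 101.7] yaw -92.57 tilt [ 0.0092  0.0016 -1.    ] w 0.0409 F [ 0.4 -0.6 -1.4] q [0.09 0.6  2.14 0.   0.39 1.7 ]
units [0.007 0.018 0.004] roll_units 0.0013
```

{"fn": "apply_moves", "kwargs": {"motion": [[0, 0, 0.03, 0], [0, 0, 0.03, 0], [0, 0, 0, 0]]}}

```text
time_s: 25.2
position: [0.4478, 0.1068, 0.1016]
orientation: [-2.164, 2.263, -0.011]
wrist_force: [0.5, 0.4, 0.0]
width: 0.0408
```

{"fn": "apply_moves", "kwargs": {"motion": [[0, 0, 0, 0], [0, 0, 0, 0], [0, 0, 0, 0], [0, 0, 0, 0], [0, 0, -0.4, 0], [0, 0, -0.8, 0], [0, 0, -0.8, 0], [0, 0, -0.8, 0], [0, 0, -0.8, 0], [0, 0, 0, 0]], "gripper": 0.75}}

```text
time_s: 26.2
position: [0.4462, 0.1064, 0.249]
orientation: [-2.166, 2.266, -0.007]
wrist_force: [0.5, -0.0, 0.1]
width: 0.0639
```

{"fn": "apply_moves", "kwargs": {"motion": [[0.8, 0, 0, 0], [0.8, 0, 0, 0], [0.8, 0, 0, 0], [0.8, 0, 0, 0], [0.8, 0, 0, 0], [0.8, 0, 0, 0], [0.8, 0, 0, 0], [0.8, 0, 0, 0], [0.8, 0, 0, 0], [0.8, 0, 0, 0], [0.8, 0, 0, 0], [0.8, 0, 0, 0]]}}

```text
time_s: 27.4
position: [0.4268, -0.2886, 0.2399]
orientation: [-2.174, 2.26, 0.006]
wrist_force: [-0.2, 0.3, -0.1]
width: 0.0641
```

```bash
python3 - <<'E'
from m import *
print(ctrl.sense()['position'])
c=grab('top'); pickle.dump(c,open('top2.pkl','wb')); save(c,'t12.png',(100,130,460,310),2.2); s=grab('scene'); save(s,'s12.png',(90,90,400,330),2.4)
hsv,sil,blk=masks(c); c0=pickle.load(open('top.pkl','rb'));b0=masks(c0)[2]
k=1.42
for uv in ((506,321),(386,320),(277,314)):
    u,v=(np.array(uv)/k).astype(int); d=np.abs(c['color'][v-14:v+15,u-14:u+15].astype(int)-c0['color'][v-14:v+15,u-14:u+15]); print('bystander diff',uv,d.max(),d.mean().round(2))
E
```

```text
[ 0.42681698 -0.28860958  0.23986897]
bystander diff (506, 321) 22 7.08
bystander diff (386, 320) 23 12.29
bystander diff (277, 314) 19 2.09
```

View pics/t12.png

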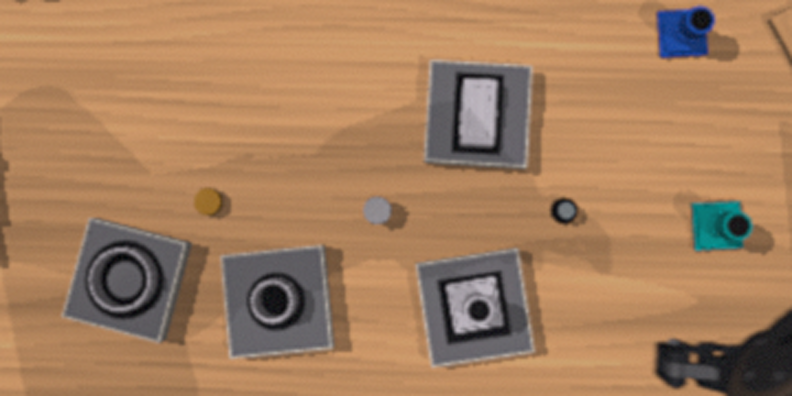

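View pics/s12.png

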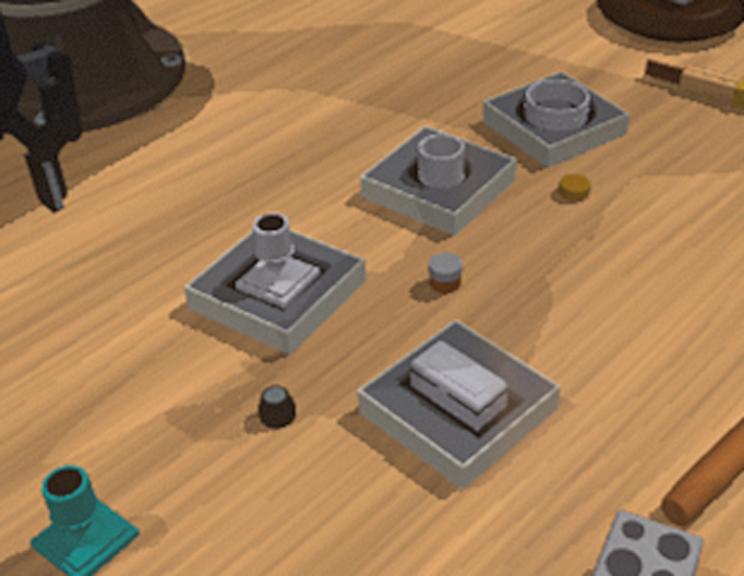

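All four pieces are centred, level and seated. The bystanders haven't moved, since the picture differences around them are only shadow. Handing in.

```bash
python3 -c "
from h import *
print(ctrl.job_done(), ctrl.sense()['time_s'])"
```

```text
the job is handed in; nothing more can be done
the job is handed in; nothing more can be done
```

I put the candlestick, pillbox, bangle and napkin ring into their own boxes, each lowered to the cut-out floor before I let go. The job was handed in at about 27.5 s of the 93 s allowed; no verdict is reported.

- **Position:** the last top and scene views show all four upright and centred in the right cut-outs, with the candlestick and pillbox square by eye. I did not measure the final positions. The gripper's readings at release were within about 1 mm of the measured box centres.
- **Height:** readings at release put the undersides about 15 to 16 mm above the bench, against a floor at 15 mm. The force readings were too noisy to prove contact on their own. For all but the pillbox, pressing 1 to 2 mm further gave no movement; I pressed the pillbox less than 1 mm.
- **Bystanders:** the loupe, jar and beeswax look unmoved against the first picture; the small differences there fit the arm's changed shadow.
- **Disagreement:** wrist and top camera estimates differed by 2 to 3 mm at most, which is inside the 8 to 10 mm of play in the cut-outs.

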